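# Plug the pressure gauge into the bench air outlet

### The job

Fit the pressure gauge to the spring-sleeve air coupler on the table: slide the coupler's sleeve back until it stays back, take the gauge from the wooden rest and push its plug fully home so that the sleeve springs forward over it, then let go. The coupler stands in a springy holder, so work gently and never lean on it hard; leave the other fittings and the things on the table as they are.

Things in the scene. Friction and masses are not known exactly. Their poses are not given: they have to be found in the camera images.
- holder: Fixed holder of the air coupler: 110 x 110 x 14 mm dark steel foot with an upright aluminium ring, 68 mm across, top 52 mm above the table. Origin under its centre; x points along its pipe stub (18 mm thick, 30 mm up, ending 118 mm out). In the ring stands the coupler, mouth up: a steel tube 30 mm across with a square-edged 17.5 mm socket, 48 mm deep, and a sliding sleeve round it.
- outlet (a point): Centre of the holder ring's top. The coupler itself is NOT measured: its axis may lie up to 7 mm from here along each of the holder's x and y; its mouth is 83 mm above here, give or take 12 mm. Sideways it shifts under 3 N (up to 10 mm from the middle) and stays where pushed; fingers closing on it centre it between them, save for that 3 N. It does not tilt.
- sleeve (a joint): Ridged dark steel sleeve, 37 mm across, 28 mm high, its top 3 mm below the mouth. In m: 0 forward (up), grows drawn back (down) to a stop at 0.010; spring 3.5 to 8.5 N. Drawn past about 0.008 it is caught and stays near 0.007 when let go. Forward, two pins close the socket 15 mm below the mouth: no plug goes in. A plug pushed home frees it: it springs to 0 and the pins lock the plug.
- valve (a joint): Brass valve disc seen down the socket. In m, grows downwards: 0 with the sleeve forward and the socket empty; -0.0075 (disc 16 mm below the mouth) when the sleeve is caught back; 0.009 to 0.0105 with a plug fully home and locked. Its spring pushes the plug back up with 4 N at first and 7 N when home, more than the gauge weighs, until the pins lock it.
- coupler (a joint): How far the whole coupler is pressed down in its springy holder, in m: 0 unloaded, 0.001 for each 12 N of downward force on coupler or sleeve. 0.0024 (29 N) is an overload. Pressed gently: 15 to 20 N is plenty for every step.
- gauge_mid (a point): Centre of the pressure gauge's head, an upright black rubber disc 52 mm across, 28 mm thick; its flat faces look along its own +x (white dial) and -x: hold it by these. z: its axis, up. 0.22 to 0.37 kg. It stands plug-down, loosely, in any one of three holes 90 mm apart along a wooden rest 75 x 270 x 45 mm, beside two other fittings.
- gauge_tip (a point): Lower end of the gauge's brass plug, on its axis, 74 mm below the head's centre. Plug 16 mm across, 34 mm long, nose tapered to 13 mm over the last 4 mm, a groove 14 to 20 mm from the end; above it a six-sided collar, 29 mm across, 12 mm high, that rests on the wooden rest at first and meets the coupler's mouth when the plug is fully home.
- trap: A bystander in the rest: clear cylindrical water trap, 38 mm in diameter, standing 69 mm above the rest; origin at the lower end of its plug, as on the gauge.
- nozzle: A bystander in the rest: pointed steel blow nozzle, 22 mm in diameter, standing 74 mm above the rest; origin at the lower end of its plug.
- tub: A bystander: open clear plastic tub of white wax granules, 130 x 170 x 85 mm; origin under its centre.
- gluestick: A bystander: upright glue stick, 27 mm in diameter, 103 mm high; origin under its centre.
- jar: A bystander: glass jar with metal lid, 64 mm in diameter, 75 mm high; origin under its centre.
- tin: A bystander: small metal tin filled with white wax, 66 mm in diameter, 30 mm high; origin under its centre.
- candle: A bystander: white pillar candle, 50 mm in diameter, 64 mm high; origin under its centre.
There are look-alikes about, which are no part of the job. What is shaped like the holder but turquoise is not meant.

How it is judged:
On the way, in this order (a step that is already met when the one before it is completed fails the run):
1. the sleeve has been drawn back and is caught there, with the socket still empty (value of joint sleeve above 0.0055 m and value of joint valve below -0.005 m and contact force between the fingers and holder below 0.5 N), for 0.3 s.
2. the gauge's plug is fully home and the sleeve has sprung forward (value of joint sleeve below 0.002 m and value of joint valve above 0.008 m and horizontal distance between gauge_tip and outlet below 0.016 m), for 0.2 s.
At the end, for the whole second after the job is handed in: The gauge stands upright (within 0.12 rad) in the coupler with its plug fully home (valve pressed in more than 8 mm, plug end within 16 mm sideways of the holder's centre) and the sleeve is forward again (within 2 mm) (all of step 2 and angle between gauge_mid's own z axis and vertical below 0.12 rad); the robot touches nothing.
It fails at once if the coupler is pressed down in its holder with more than 29 N (2.4 mm) (value of joint coupler above 0.0024 m).
It fails at once if the water trap or the blow nozzle is lifted or pushed more than 15 mm (distance of any of trap, nozzle from where it was at the start of the episode above 0.015 m).
It fails at once if a thing on the table is pushed more than 30 mm (distance of any of tub, gluestick, jar, tin, candle from where it was at the start of the episode above 0.03 m).
It fails at once if a thing standing on the table is knocked over (angle between any of tub, gluestick, jar, tin, candle's own z axis and vertical above 0.5 rad).
It also fails if it takes over 72 s, if anything falls off the work surface, if the arm or the gripper's body presses on something with over 40 N, if the wrist force passes 120 N, or if a joint passes its speed limit or range.

### The arm

A 7-joint arm with a two-finger parallel gripper is mounted at the origin on the work surface. World frame = base frame: x ahead of the robot, y to its left, z up, the work surface at z = 0. Lengths are in m, angles in rad, forces in N, time in s.
With the tool pointing down it reaches from about 0.35 to 0.9 m from the base axis. Payload 7.2 kg.
Tool frame: the origin (TCP) lies at the very end of the fingers, on their centre line; the grasp point (between the pads) lies 19 mm behind it; z points along the fingers, y is the direction in which the jaws open and shut (so a half turn about z gives the same grasp; the last joint's range is limited). The gripper opens to 85 mm and grips with 20 to 120 N. Pads are 22 mm wide; open, the fingers measure 114 mm over their backs; the gripper's body (76 mm by 85 mm) begins 54 mm behind the grasp point. The pads swing forward as they close: fully open they stand 13 mm farther back than shut.
Start: joints at [-1.286, 0.411, -0.013, 1.596, 0.006, 1.134, -0.082], TCP at [0.216, 0.587, 0.231] pointing down, gripper open.
Joint ranges: [-2.95, 2.95], [-0.29, 1.99], [-1.47, 1.44], [0.14, 2.54], [-1.03, 4.17], [0.13, 1.85], [-2.86, 2.86]. Speed limits (rad/s): [2.39, 2.39, 3.01, 3.01, 3.14, 3.14, 3.14].

### API

Orientations are given as a unit quaternion [w, x, y, z].
In Python, from cell import manip gives the robot as it stands.
- The arm moves only by the shell command python3 -m pendant 'ROWS'. ROWS is text: rows parted by semicolons, each of 7 numbers parted by spaces: the opening, from 0 (shut) to 1 (fully open), then the shift along the tool's x, y, z in units of 50 mm (1.0 is 50 mm), then the turn, a rotation vector about the tool's x, y, z in units of 5 degrees (1.0 is 5 degrees). A call has 1 to 10 rows; each row is the pose to reach, as a shift and turn from the pose commanded when the call began, along the tool's axes at that moment; what a row does not reach only later rows make up. A row lasts 1/10 s, in which the tool goes at most 50 mm and 8.59 degrees, less where a joint would pass 70% of its speed; a pose out of reach is approached as far as the arm can. A call with a gripper value outside its range is refused whole. The fingers move at their own pace and stop on an object; the grip force is fixed at half the most. Time passes only in rows, so rows that repeat a pose let the fingers close. It gives the time, the measured TCP pose, the force and the opening at its end, in the units of the state.
- manip.read_state(): the state, without advancing time (a new reading comes with each control period).
- manip.get_image(name): name is "scene" or "top"; returns a dict with "color" (400x640x3 uint8, blue, green, red), "range_z" (400x640 float32, m along the optical axis (not along the pixel's ray), 0 where there is no reading), "fov_y" (degrees; the focal length in pixels is half the picture's height over the tangent of half this angle, whatever the lens; pixels are square), "cx", "cy" (the principal point, pixels), "distortion" ([k1, k2, p1, p2, k3] as OpenCV has them; the pictures are not rectified), "extrinsics" (4x4, takes a point from world to camera coordinates). Camera axes: x right, y down, z forward; pixel columns grow to the right and rows downward; lengths in m; the calibration is good to about 2 mm. A picture is of the moment at which its call begins.
- manip.hand_in(): hands the job in, once; it reports no verdict.
The state is a dict: "time": time; "q": joint angles; "joint_velocities": joint speeds; "effort": joint torques, N m; "position": TCP position; "tool_rot": TCP orientation; "force": force on the tool from outside, world axes, zero at the start; "ft_torque": the same for the moment, N m; "gripper_width": opening from 0.0 (shut) to 1.0 (fully open).
Only numpy, scipy, OpenCV 4.12 (cv2) and the standard library are available. Lean on these libraries where they do the work, as an engineer would, in place of code of your own. Each camera call takes 0.05 s, during which the arm holds its last target.

## Working session

There is one attempt and no reset: what is moved stays moved. The work goes in short steps, Python scripts to look and compute and a shell command to move; the robot and the scene stay as the last step left them, time stands still between calls to the robot, and variables do not carry over. Pictures are saved under pics/ and viewed, and the job is handed in when it is done.

```bash
mkdir -p pics
cat > h.py <<'E'
from cell import manip
import numpy as np, cv2
from scipy.spatial.transform import Rotation as R
def grab(n,tag):
    d=manip.get_image(n); cv2.imwrite(f'pics/{tag}.png',d['color']); np.savez(f'pics/{tag}.npz',**{k:np.array(v) for k,v in d.items()}); return d
def load(tag): return dict(np.load(f'pics/{tag}.npz'))
def KD(d):
    h=400; f=h/2/np.tan(np.radians(float(d['fov_y']))/2)
    return np.array([[f,0,float(d['cx'])],[0,f,float(d['cy'])],[0,0,1]]),np.array(d['distortion'],float)
def ray(d,u,v):
    K,D=KD(d); n=cv2.undistortPoints(np.array([[[u,v]]],float),K,D)[0,0]
    E=np.array(d['extrinsics']); Rm,t=E[:3,:3],E[:3,3]
    return -Rm.T@t, Rm.T@np.array([n[0],n[1],1.])
def onz(d,u,v,z):
    o,r=ray(d,u,v); return o+r*(z-o[2])/r[2]
def cloud(d):
    K,D=KD(d); uu,vv=np.meshgrid(np.arange(640.),np.arange(400.))
    n=cv2.undistortPoints(np.stack([uu,vv],-1).reshape(-1,1,2),K,D).reshape(400,640,2)
    z=d['range_z']; P=np.dstack([n[...,0]*z,n[...,1]*z,z]); E=np.array(d['extrinsics'])
    W=(P-E[:3,3])@E[:3,:3]; W[z<=0]=np.nan; return W
def proj(d,p):
    K,D=KD(d); E=np.array(d['extrinsics']); rv=cv2.Rodrigues(E[:3,:3])[0]
    return cv2.projectPoints(np.array(p,float).reshape(-1,3),rv,E[:3,3],K,D)[0].reshape(-1,2)
E
python3 - <<'E'
from h import *
for n in('scene','top'):
    d=grab(n,n+'0'); print(d['fov_y'],d['cx'],d['cy'],d['distortion'],np.array(d['extrinsics']).round(3).tolist(), ray(d,320,200)[0])
s=manip.read_state(); print(s)
E
```

```text
50.58543356636689 327.0155319502025 202.28192386055676 [-0.06697437  0.          0.          0.          0.        ] [[-0.876, 0.482, -0.022, 0.468], [0.31, 0.526, -0.792, -0.051], [-0.37, -0.7, -0.61, 1.438], [0.0, 0.0, 0.0, 1.0]] [0.95802605 0.80785548 0.84736404]
56.84564096545547 320.8111388677121 203.21723674884896 [0.02385249 0.         0.         0.         0.        ] [[0.022, -0.999, 0.04, -0.053], [-0.998, -0.024, -0.063, 0.486], [0.063, -0.039, -0.997, 0.899], [0.0, 0.0, 0.0, 1.0]] [ 0.42916457 -0.00603867  0.92912667]
{'time': 0.1, 'q': array([-1.28622223,  0.41185228, -0.01270846,  1.59693865,  0.00559776,
        1.13428791, -0.08221218]), 'joint_velocities': array([ 8.29896971e-04, -1.05491670e-03,  7.20774177e-04, -1.91014755e-03,
        6.58919054e-05, -4.33551530e-04, -5.00520955e-05]), 'effort': array([ 2.56397092e-03, -6.01831627e+01,  6.83887973e-01, -3.00086939e+01,
        1.39313107e-02,  6.52695351e-03, -3.29930106e-05]), 'position': array([0.21582557, 0.58609235, 0.23052589]), 'tool_rot': array([-7.70290606e-05,  1.75469992e-01,  9.84484513e-01, -7.21209612e-04]), 'force': array([ 0.20970243, -0.52422294,  0.52678338]), 'ft_torque': array([-0.03168235,  0.0585377 , -0.00144699]), 'gripper_width': 1.0021618659491924}
```

View pics/scene0.png

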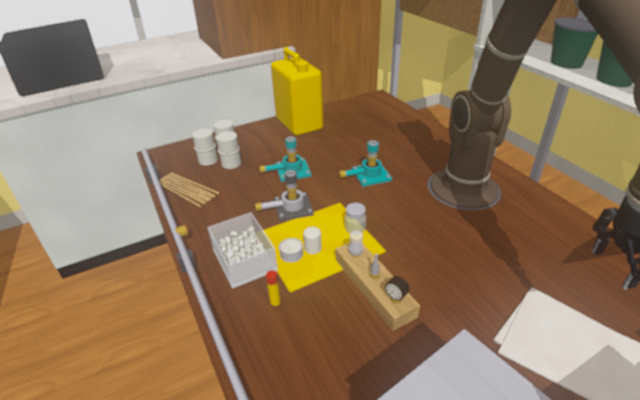

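View pics/top0.png

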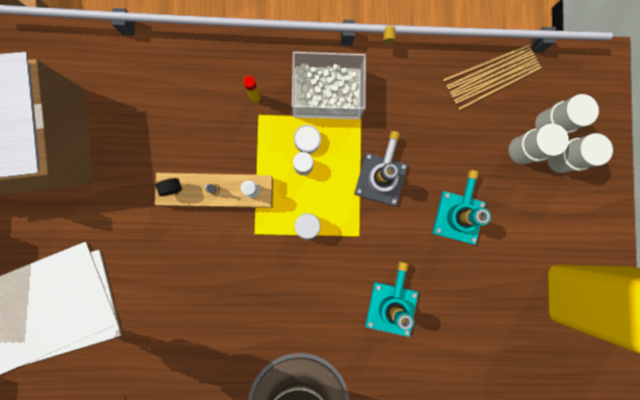

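The dark holder is at top (383,178), scene (292,203). The gauge is in the outermost hole of the rest at top (168,187), scene (397,289). I'll enlarge both.

Run:
```python
from h import *
a=load('top0')['color'];b=load('scene0')['color']
def c(i,x,y,w,h,W=400,H=300): return cv2.resize(i[y:y+h,x:x+w],(W,H),interpolation=cv2.INTER_CUBIC)
o=np.vstack([np.hstack([c(a,350,120,80,60+20,400,300)*1,c(a,145,150,80,60)]),np.hstack([c(b,250,160,80,60),c(b,345,245,80,60)])])
cv2.imwrite('pics/crop0.png',o)
W=cloud(load('top0'));S=cloud(load('scene0'))
for n,C,pts in(('top',W,[(372,160),(360,196),(400,199),(388,171),(168,187),(160,204),(265,176),(250,188),(300,300)]),('sc',S,[(397,289),(397,276),(290,174),(290,200),(410,312)])):
    for u,v in pts: print(n,u,v,C[v,u].round(4))
```

```text
top 372 160 [ 0.5989 -0.1677  0.0161]
top 360 196 [ 0.5079 -0.1394  0.0128]
top 400 199 [ 0.504  -0.2438 -0.0014]
top 388 171 [ 0.5561 -0.1855  0.1192]
top 168 187 [0.5082 0.2952 0.114 ]
top 160 204 [0.4744 0.337  0.0453]
top 265 176 [0.5467 0.094  0.0502]
top 250 188 [0.5106 0.1185 0.115 ]
top 300 300 [0.2483 0.0039 0.0043]
sc 397 289 [0.5236 0.3159 0.1007]
sc 397 276 [0.5056 0.2901 0.1098]
sc 290 174 [ 0.5517 -0.1976  0.1292]
sc 290 200 [nan nan nan]
sc 410 312 [0.5024 0.3471 0.038 ]
```

View pics/crop0.png

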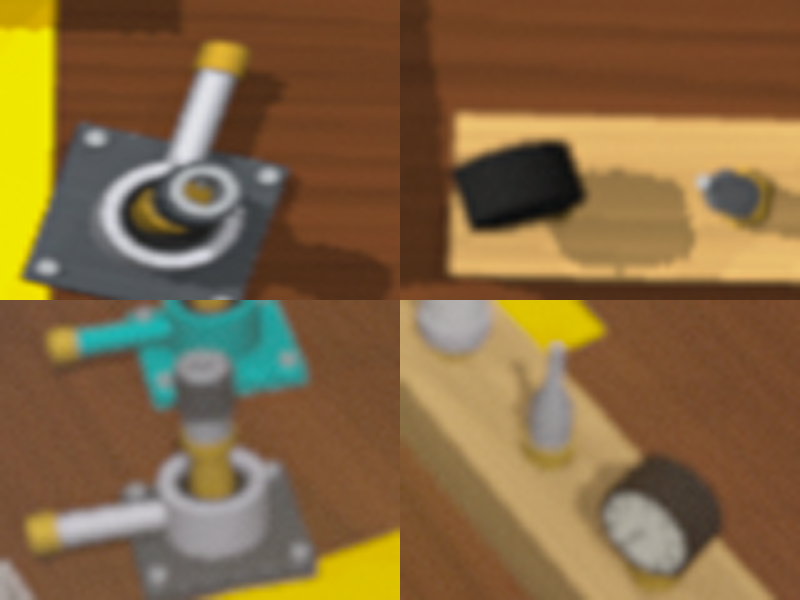

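Run:
```python
from h import *
T=load('top0');S=load('scene0')
# ring/coupler foot: dark grey mask in top
W=cloud(T)
def tri(u1,u2):
    o1,r1=ray(T,*u1);o2,r2=ray(S,*u2)
    A=np.stack([r1,-r2],1);s=np.linalg.lstsq(A,o2-o1,rcond=None)[0]
    a=o1+s[0]*r1;b=o2+s[1]*r2;return (a+b)/2,a-b
print('mouth',tri((390.4,171),(290.6,172)))
# foot bolts in top at z=.014..: crop (95,137),(268,175),(45,267),(215,300)
bl=[onz(T,350+x/5-.4,120+y*80/300-.4,.016) for x,y in((95,137),(268,175),(45,267),(215,300))]
for b in bl: print(b.round(4))
print('centre',np.mean(bl,0))
bs=[onz(S,250+x/5-.4,160+(y-300)/5-.4,.016) for x,y in((135,492),(158,577),(300,553),(270,468))]
for b in bs: print(b.round(4))
print('centre',np.mean(bs,0))
# stub end
print('stub',onz(T,350+222/5-.4,120+55*80/300,.04))
# gauge black mask in top
hsv=cv2.cvtColor(T['color'],cv2.COLOR_BGR2HSV)
m=np.zeros((400,640),np.uint8); m[165:210,145:195]=(hsv[165:210,145:195,2]<60)*255
n,l,st,ce=cv2.connectedComponentsWithStats(m); print(st,ce)
i=1+np.argmax(st[1:,4]);ys,xs=np.where(l==i)
pts=np.array([onz(T,x,y,.105)[:2] for x,y in zip(xs,ys)]).astype(np.float32)
print('rect',cv2.minAreaRect(pts*1000))
p=W[(l==i)];p=p[np.isfinite(p[:,2])];q=p[p[:,2]>.095];print(len(p),len(q),q.mean(0),np.median(q,0),q.max(0),q.min(0))
c=q[:,:2]-q[:,:2].mean(0);w,v=np.linalg.eigh(c.T@c);print(v,np.sqrt(w/len(q)))
# rest
m=((hsv[...,0]>12)&(hsv[...,0]<24)&(hsv[...,1]<150)&(hsv[...,2]>150)).astype(np.uint8)*255;m[:160]=0;m[215:]=0
n,l,st,ce=cv2.connectedComponentsWithStats(m);i=1+np.argmax(st[1:,4]);ys,xs=np.where(l==i)
pts=np.array([onz(T,x,y,.045)[:2] for x,y in zip(xs,ys)]).astype(np.float32)
print('rest',st[i],cv2.minAreaRect(pts*1000))
# dial centre in scene
m=np.zeros((400,640),np.uint8);hs=cv2.cvtColor(S['color'],cv2.COLOR_BGR2HSV);print(tri((167.6,186),(397,289)))
```

```text
mouth (array([ 0.55311215, -0.18580886,  0.1435686 ]), array([-0.00131886,  0.00081438, -0.00039283]))
[ 0.6085 -0.159   0.016 ]
[ 0.5853 -0.2467  0.016 ]
[ 0.5205 -0.1352  0.016 ]
[ 0.5007 -0.2207  0.016 ]
centre [ 0.5537497  -0.19041291  0.016     ]
[ 0.5852 -0.2501  0.016 ]
[ 0.6079 -0.1616  0.016 ]
[ 0.5206 -0.1381  0.016 ]
[ 0.4969 -0.2287  0.016 ]
centre [ 0.55264968 -0.1946236   0.016     ]
stub [ 0.65879256 -0.21689808  0.04      ]
[[     0      0    640    400 255695]
 [   156    179     25     17    305]] [[319.68015409 199.51521148]
 [168.46885246 186.74754098]]
rect ((509.598388671875, 297.7750549316406), (31.671485900878906, 49.36851119995117), 15.952384948730469)
302 268 [0.51003946 0.29851333 0.10745156] [0.51033392 0.29805903 0.10887113] [0.52835864 0.32541041 0.11551435] [0.49131396 0.27736367 0.09512002]
[[-0.914966   -0.40353093]
 [-0.40353093  0.914966  ]] [0.00792464 0.01204696]
rest [ 155  173  117   34 2932] ((512.2306518554688, 214.82530212402344), (77.25748443603516, 270.8932800292969), 0.39301547408103943)
(array([0.51392535, 0.30624072, 0.08532722]), array([-0.00137573,  0.00091069,  0.00020048]))
```

```bash
cat > plan.py <<'E'
# python3 plan.py x y z jaw_angle_deg  -> shift (units 50mm) and turn (units 5deg)
import sys; from h import *
s=manip.read_state(); w,x,y,z=s['tool_rot']; r=R.from_quat([x,y,z,w]); M=r.as_matrix()
t=np.array([float(a) for a in sys.argv[1:4]])
print('t',round(s['time'],2),'p',s['position'].round(4),'jaw',round(np.degrees(np.arctan2(M[1,1],M[0,1])),2),'zax',M[:,2].round(4),'F',s['force'].round(1),'w',round(s['gripper_width'],3),'q',s['q'].round(2))
print('shift',(M.T@(t-s['position'])/.05).round(3))
if len(sys.argv)>4:
    a=np.radians(float(sys.argv[4])); best=None
    for k in(0,np.pi):
        yy=np.array([np.cos(a+k),np.sin(a+k),0]); zz=np.array([0,0,-1.]); xx=np.cross(yy,zz)
        rv=R.from_matrix(M.T@np.stack([xx,yy,zz],1)).as_rotvec()
        print('turn',(np.degrees(rv)/5).round(3))
E
python3 plan.py .553 -.187 .23 71
```

```text
t 0.1 p [0.2158 0.5861 0.2305] jaw 69.79 zax [-4.0e-04 -1.4e-03 -1.0e+00] F [ 0.2 -0.5  0.5] w 1.002 q [-1.29  0.41 -0.01  1.6   0.01  1.13 -0.08]
shift [-11.67  -12.18    0.029]
turn [-0.017  0.001 -0.242]
turn [2.0000e-03 2.6000e-02 3.5758e+01]
```

```bash
python3 -m pendant '1 -11.65 -12.14 0 0 0 0;1 -11.65 -12.14 0 0 0 0;1 -11.65 -12.14 0 0 0 0;1 -11.65 -12.14 0 0 0 0;1 -11.65 -12.14 0 0 0 0;1 -11.65 -12.14 0 0 0 0;1 -11.65 -12.14 0 0 0 0;1 -11.65 -12.14 0 0 0 0;1 -11.65 -12.14 0 0 0 0;1 -11.65 -12.14 0 0 0 0'; python3 plan.py .553 -.187 .23 71
```

```text
time: 1.1
position: [0.4164, 0.1263, 0.2314]
tool_rot: [0.0, 0.175, 0.984, 0.0]
force: [1.6, 0.3, 0.0]
gripper_width: 0.997
t 1.1 p [0.4164 0.1263 0.2314] jaw 69.8 zax [ 2.e-04  4.e-04 -1.e+00] F [1.6 0.3 0. ] w 0.997 q [-0.68  0.07  0.29  2.05 -0.03  1.03  0.84]
shift [-4.727 -4.938  0.026]
turn [ 0.005  0.001 -0.241]
turn [ 2.0000e-03 -8.0000e-03  3.5759e+01]
```

```bash
python3 -m pendant '1 -4.73 -4.94 0 0 0 0;1 -4.73 -4.94 0 0 0 0;1 -4.73 -4.94 0 0 0 0;1 -4.73 -4.94 0 0 0 0;1 -4.73 -4.94 0 0 0 0;1 -4.73 -4.94 0 0 0 0;1 -4.73 -4.94 0 0 0 0;1 -4.73 -4.94 0 0 0 0;1 -4.73 -4.94 0 0 0 0'; python3 plan.py .553 -.187 .23 71
python3 - <<'E'
from h import *
a=grab('scene','s1')['color']; b=grab('top','t1')['color']
o=np.hstack([cv2.resize(a[120:220,240:340],(400,400),interpolation=3),cv2.resize(b[120:220,330:430],(400,400),interpolation=3)]);cv2.imwrite('pics/c1.png',o)
E
```

```text
time: 2.0
position: [0.5523, -0.1861, 0.2305]
tool_rot: [-0.001, 0.177, 0.984, -0.0]
force: [-0.4, -0.2, 0.0]
gripper_width: 1.002
t 2.0 p [ 0.5523 -0.1861  0.2305] jaw 69.65 zax [-1.7e-03 -1.0e-04 -1.0e+00] F [-0.4 -0.2  0. ] w 1.002 q [-0.16  0.37  0.53  1.73 -0.2   1.1   1.65]
shift [-0.019 -0.012  0.009]
turn [-0.007 -0.018 -0.269]
turn [-2.8000e-02  1.2000e-02  3.5731e+01]
```

View pics/c1.png

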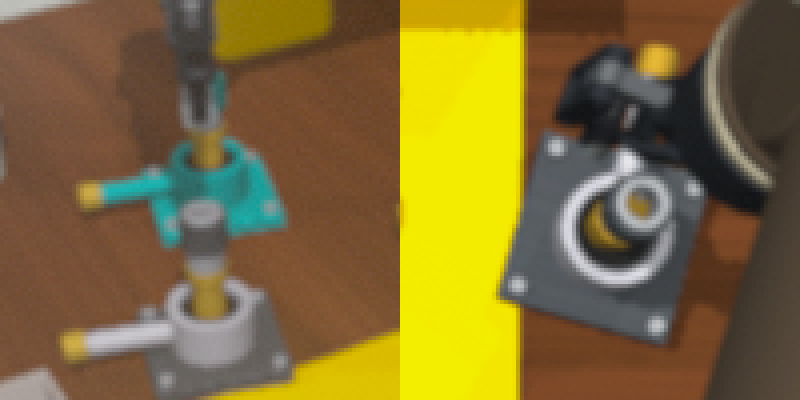

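Run:
```python
from h import *
for n,x0,y0,ox in(('s1',240,120,0),('t1',330,120,400)):
    d=load(n)
    for p in([.5523,-.1861,.2305],[.5523,-.1861,.243],[.5523,-.1861,.2605],[.553,-.186,.1436],[.5523-.03,-.1861-.04,.243]):
        u=proj(d,p)[0];print(n,p,u.round(1),'crop',((u+.5-[x0,y0])*4+[ox,0]).round(0))
```

```text
s1 [0.5523, -0.1861, 0.2305] [288.9 146.9] crop [198. 109.]
s1 [0.5523, -0.1861, 0.243] [288.6 143.1] crop [196.  94.]
s1 [0.5523, -0.1861, 0.2605] [288.1 137.7] crop [194.  73.]
s1 [0.553, -0.186, 0.1436] [290.9 172. ] crop [205. 210.]
s1 [0.5223, -0.2261, 0.243] [292.1 134.7] crop [210.  61.]
t1 [0.5523, -0.1861, 0.2305] [401.1 164.3] crop [686. 179.]
t1 [0.5523, -0.1861, 0.243] [402.8 163.2] crop [693. 175.]
t1 [0.5523, -0.1861, 0.2605] [405.3 161.6] crop [703. 168.]
t1 [0.553, -0.186, 0.1436] [390.7 170.7] crop [645. 205.]
t1 [0.5223, -0.2261, 0.243] [423.7 179.5] crop [777. 240.]
```

```bash
python3 -m pendant '1 0 0 0.8 0 0 0;1 0 0 1.6 0 0 0;1 0 0 2.2 0 0 0;1 0 0 2.5 0 0 0;1 0 0 2.5 0 0 0;1 0 0 2.5 0 0 0'; python3 plan.py .553 -.187 .105 71
python3 - <<'E'
from h import *
a=grab('scene','s2')['color']
cv2.imwrite('pics/c2.png',cv2.resize(a[120:220,240:340],(600,600),interpolation=3))
E
```

```text
time: 2.7
position: [0.5535, -0.1848, 0.1074]
tool_rot: [0.001, 0.175, 0.985, 0.0]
force: [0.2, -0.7, 0.4]
gripper_width: 1.001
t 2.7 p [ 0.5535 -0.1848  0.1074] jaw 69.83 zax [ 1.2e-03 -1.0e-04 -1.0e+00] F [ 0.2 -0.7  0.4] w 1.001 q [-0.11  0.51  0.47  1.85 -0.29  0.85  1.73]
shift [-0.005 -0.044  0.048]
turn [ 0.003  0.014 -0.233]
turn [ 2.1000e-02 -5.0000e-03  3.5767e+01]
```

View pics/c2.png

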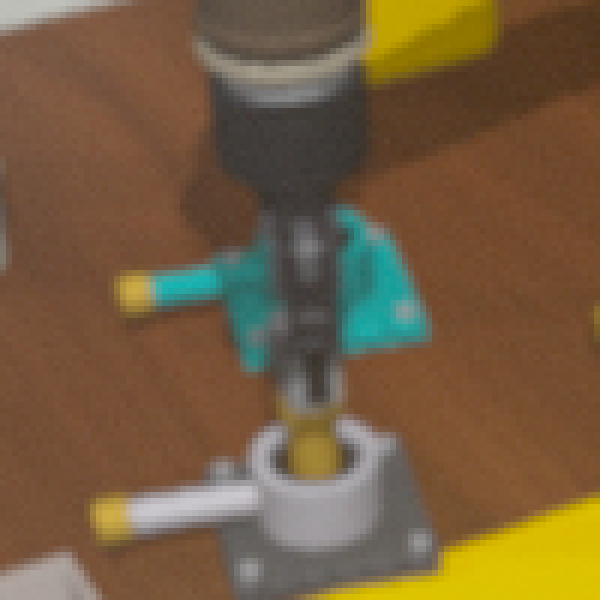

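```bash
python3 -m pendant '0 0 0 0 0 0 0;0 0 0 0 0 0 0;0 0 0 0 0 0 0;0 0 0 0 0 0 0;0 0 0 0 0 0 0;0 0 0 0 0 0 0;0 0 0 0 0 0 0;0 0 0 0 0 0 0'
python3 - <<'E'
from h import *
s=manip.read_state();print(s['position'],s['force'],s['gripper_width'])
a=grab('scene','s3')['color']
cv2.imwrite('pics/c3.png',cv2.resize(a[120:220,240:340],(600,600),interpolation=3))
E
```

```text
time: 3.55
position: [0.553, -0.1853, 0.1065]
tool_rot: [0.0, 0.176, 0.984, -0.0]
force: [-1.5, -0.3, 4.7]
gripper_width: 0.409
[ 0.55298654 -0.18534527  0.10648139] [-1.51561421 -0.28988953  4.68664545] 0.4086173006783078
```

View pics/c3.png

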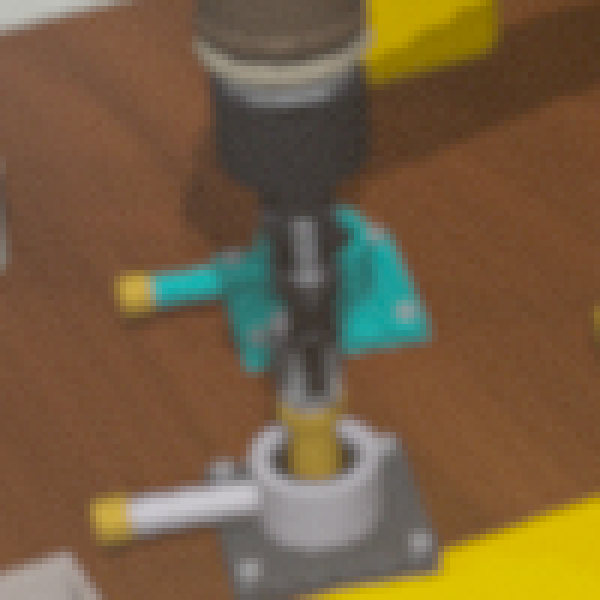

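```bash
python3 -m pendant '1 0 0 0 0 0 0;1 0 0 0 0 0 0;1 0 0 0 0 0 0;1 0 0 0 0 0 0;1 0 0 0 0 0 0'; python3 plan.py .553 -.187 .1055 -20;python3 -m pendant '1 0 0 0 0 0 1.7;1 0 0 0 0 0 3.4;1 0 0 0 0 0 5.1;1 0 0 0 0 0 6.8;1 0 0 0 0 0 8.5;1 0 0 0 0 0 10;1 0 0 0 0 0 11.5;1 0 0 0 0 0 13;1 0 0 0 0 0 14.5;1 0 0 0 0 0 16'; python3 plan.py .553 -.187 .1055 -20
```

```text
time: 4.1
position: [0.5527, -0.1851, 0.1061]
tool_rot: [-0.0, 0.176, 0.984, 0.0]
force: [-0.2, -0.3, -0.3]
gripper_width: 0.999
t 4.1 p [ 0.5527 -0.1851  0.1061] jaw 69.78 zax [-3.e-04  1.e-04 -1.e+00] F [-0.2 -0.3 -0.3] w 0.999 q [-0.11  0.51  0.47  1.85 -0.3   0.85  1.73]
shift [-0.019 -0.034  0.013]
turn [-3.0000e-03 -3.0000e-03  1.7957e+01]
turn [ 3.0000e-03 -3.0000e-03 -1.8043e+01]
time: 5.1
position: [0.5529, -0.185, 0.1063]
tool_rot: [0.0, 0.769, 0.639, 0.0]
force: [-0.8, 0.7, -0.0]
gripper_width: 1.004
t 5.1 p [ 0.5529 -0.185   0.1063] jaw -10.51 zax [ 1.e-04  1.e-04 -1.e+00] F [-0.8  0.7 -0. ] w 1.004 q [-0.35  0.61  0.83  1.87 -0.56  0.92  0.57]
shift [-0.038  0.01   0.016]
turn [ 1.000e-03 -1.000e-03  1.897e+00]
turn [ 2.0000e-03  2.0000e-03 -3.4103e+01]
```

```bash
python3 -m pendant '1 0 0 0 0 0 1;1 0 0 0 0 0 1.9;1 0 0 0 0 0 1.9;0 0 0 0 0 0 1.9;0 0 0 0 0 0 1.9;0 0 0 0 0 0 1.9;0 0 0 0 0 0 1.9;0 0 0 0 0 0 1.9;0 0 0 0 0 0 1.9;0 0 0 0 0 0 1.9'; python3 plan.py .553 -.187 .096 -20
python3 - <<'E'
from h import *
for n in('scene','top'):
    a=grab(n,n[0]+'4')['color']
a=load('s4')['color'];b=load('t4')['color']
cv2.imwrite('pics/c4.png',np.hstack([cv2.resize(a[140:210,255:325],(400,400),interpolation=3),cv2.resize(b[130:200,355:425],(400,400),interpolation=3)]))
E
```

```text
time: 6.1
position: [0.5533, -0.1855, 0.1067]
tool_rot: [0.001, 0.818, 0.576, 0.0]
force: [1.9, -0.2, 3.4]
gripper_width: 0.41
t 6.1 p [ 0.5533 -0.1855  0.1067] jaw -19.7 zax [ 1.2e-03 -5.0e-04 -1.0e+00] F [ 1.9 -0.2  3.4] w 0.41 q [-0.37  0.62  0.88  1.87 -0.59  0.93  0.44]
shift [-0.031  0.004  0.214]
turn [0.015 0.    0.06 ]
turn [-1.000e-03  2.300e-02 -3.594e+01]
```

View pics/c4.png

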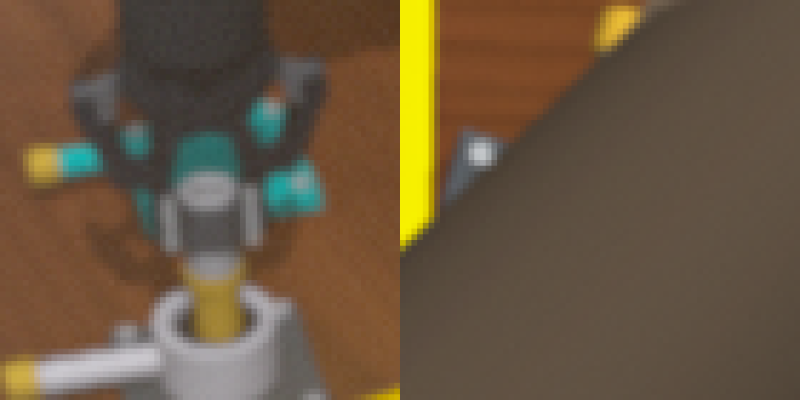

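The picture shows both pads gripping the dark sleeve at its height (crop 170–255, 190–250). I'll draw it back now.

```bash
python3 -m pendant '0 0 0 0.05 0 0 0;0 0 0 0.1 0 0 0;0 0 0 0.13 0 0 0;0 0 0 0.15 0 0 0;0 0 0 0.15 0 0 0'; python3 -m pendant '0 0 0 0.02 0 0 0;0 0 0 0.03 0 0 0;0 0 0 0.03 0 0 0'
```

```text
time: 6.7
position: [0.5532, -0.1854, 0.099]
tool_rot: [0.0, 0.818, 0.576, 0.0]
force: [2.8, -2.4, 4.9]
gripper_width: 0.413
time: 7.0
position: [0.5533, -0.1854, 0.0978]
tool_rot: [0.0, 0.818, 0.576, 0.0]
force: [2.0, -1.7, 8.4]
gripper_width: 0.411
```

```bash
python3 -m pendant '0 0 0 0.02 0 0 0;0 0 0 0.02 0 0 0;0 0 0 0.02 0 0 0'; python3 -m pendant '0 0 0 0.02 0 0 0;0 0 0 0.02 0 0 0;0 0 0 0.02 0 0 0'
```

```text
time: 7.3
position: [0.5533, -0.1854, 0.0969]
tool_rot: [0.0, 0.818, 0.576, 0.0]
force: [1.5, -1.1, 9.3]
gripper_width: 0.408
time: 7.6
position: [0.5533, -0.1855, 0.0962]
tool_rot: [0.0, 0.818, 0.576, 0.001]
force: [0.6, -0.4, 11.3]
gripper_width: 0.41
```

```bash
python3 -m pendant '0 0 0 0.02 0 0 0;0 0 0 0.02 0 0 0;0 0 0 0.02 0 0 0'
```

```text
time: 7.9
position: [0.5533, -0.1855, 0.0955]
tool_rot: [0.0, 0.818, 0.576, 0.001]
force: [0.1, -0.2, 14.8]
gripper_width: 0.413
```

```bash
python3 -m pendant '1 0 0 0 0 0 0;1 0 0 0 0 0 0;1 0 0 0 0 0 0;1 0 0 0 0 0 0;1 0 0 0 0 0 0;1 0 0 0 0 0 0;1 0 0 0 0 0 0;1 0 0 0 0 0 0'; python3 -m pendant '1 0 0 -1 0 0 0;1 0 0 -2 0 0 0;1 0 0 -2.7 0 0 0;1 0 0 -2.7 0 0 0;1 0 0 -2.7 0 0 0'
python3 - <<'E'
from h import *
for n in('scene','top'):
    a=grab(n,n[0]+'5')['color']
a=load('s5')['color'];b=load('t5')['color']
cv2.imwrite('pics/c5.png',np.hstack([cv2.resize(a[150:220,255:325],(400,400),interpolation=3),cv2.resize(load('scene0')['color'][150:220,255:325],(400,400),interpolation=3)]))
E
python3 plan.py .512 .305 .20 16.5
```

```text
time: 8.7
position: [0.5528, -0.1852, 0.0943]
tool_rot: [-0.0, 0.818, 0.576, -0.0]
force: [0.4, -0.0, -0.1]
gripper_width: 0.998
time: 9.2
position: [0.5531, -0.1849, 0.2297]
tool_rot: [0.0, 0.818, 0.576, 0.001]
force: [-0.0, 0.2, 0.0]
gripper_width: 1.003
t 9.3 p [ 0.5522 -0.1845  0.2281] jaw -19.7 zax [-1.7e-03  8.0e-04 -1.0e+00] F [-0.3 -0.4 -0.5] w 1.003 q [-0.47  0.49  1.    1.75 -0.45  1.15  0.32]
shift [ 8.947 -4.056  0.571]
turn [-0.02  -0.009 -7.24 ]
turn [-1.200e-02  2.600e-02  2.876e+01]
```

View pics/c5.png

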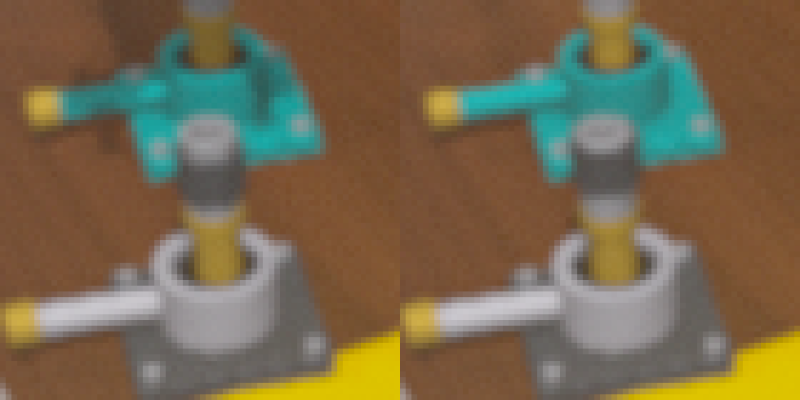

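Run:
```python
from h import *
for n in('scene0','s5'):
    S=load(n);hs=cv2.cvtColor(S['color'],cv2.COLOR_BGR2HSV)
    x0,y0,x1,y1=375,268,420,308
    m=np.zeros((400,640),np.uint8);m[y0:y1,x0:x1]=((hs[y0:y1,x0:x1,1]<70)&(hs[y0:y1,x0:x1,2]>95))*255
    k,l,st,ce=cv2.connectedComponentsWithStats(m);i=1+np.argmax(st[1:,4])
    c=cv2.findContours((l==i).astype(np.uint8),0,1)[0][0];h=cv2.convexHull(c)
    e=cv2.fitEllipse(h);print(st[i],ce[i],e)
    p=onz(S,*e[0],.085);print('dial',p.round(4))
    a=np.radians(16.5);print('mid',p[:2]-.014*np.array([np.cos(a),np.sin(a)]))
    # black silhouette
    m=np.zeros((400,640),np.uint8);m[y0:y1,x0:x1]=((hs[y0:y1,x0:x1,2]<75)|(l[y0:y1,x0:x1]==i))*255
    cv2.imwrite('pics/m.png',cv2.resize(m[y0:y1,x0:x1],None,fx=10,fy=10,interpolation=0))
a=load('s5')['color'];b=load('t5')['color']
cv2.imwrite('pics/c6.png',np.hstack([cv2.resize(a[260:320,370:430],(400,400),interpolation=3),cv2.resize(b[160:220,140:200],(400,400),interpolation=3)]))
T=load('t5')
for x in(.505,.512,.519):
  for y in(.298,.305): print(x,y,proj(T,[x,y,.111])[0].round(1),proj(load('s5'),[x,y,.045])[0].round(1))
```

```text
[386 283  16  17 195] [393.54871795 290.91282051] ((393.5574035644531, 290.97540283203125), (12.287280082702637, 19.492517471313477), 134.29605102539062)
dial [0.5249 0.3065 0.085 ]
mid [0.51147434 0.30248314]
[386 283  16  17 192] [393.65625    290.93229167] ((393.73846435546875, 291.04998779296875), (11.969561576843262, 19.80753517150879), 134.6140899658203)
dial [0.5247 0.3069 0.085 ]
mid [0.51124357 0.30287678]
0.505 0.298 [167.1 188.6] [397.  296.4]
0.505 0.305 [163.8 188.5] [398.7 298.3]
0.512 0.298 [167.3 185.4] [394.6 297.5]
0.512 0.305 [164.  185.3] [396.3 299.5]
0.519 0.298 [167.4 182.2] [392.2 298.7]
0.519 0.305 [164.1 182.1] [393.9 300.7]
```

View pics/c6.png

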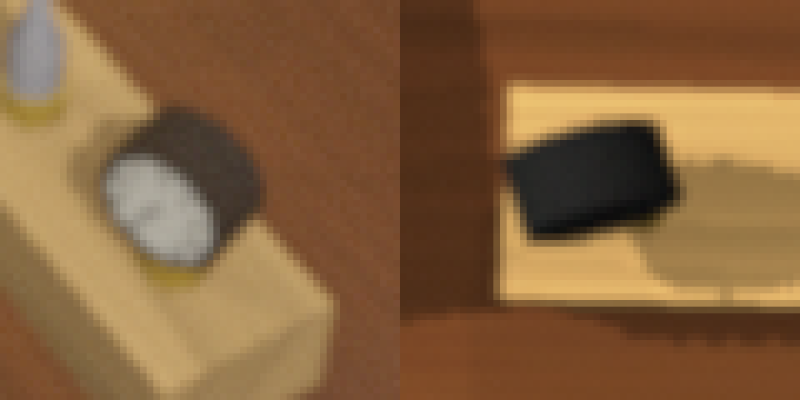

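```bash
python3 -m pendant '1 8.93 -4.06 0 0 0 10.8;1 8.93 -4.06 0 0 0 10.8;1 8.93 -4.06 0 0 0 10.8;1 8.93 -4.06 0 0 0 10.8;1 8.93 -4.06 0 0 0 10.8;1 8.93 -4.06 0 0 0 10.8;1 8.93 -4.06 0 0 0 10.8;1 8.93 -4.06 0 0 0 10.8;1 8.93 -4.06 0 0 0 10.8;1 8.93 -4.06 0 0 0 10.8'; python3 -m pendant '1 0 0 0 0 0 0;1 0 0 0 0 0 0'; python3 plan.py .5115 .3035 .15 -73.5
```

```text
time: 10.3
position: [0.5107, 0.3068, 0.2273]
tool_rot: [0.001, 0.99, 0.143, -0.001]
force: [1.0, -0.1, 0.1]
gripper_width: 1.001
time: 10.5
position: [0.5114, 0.3041, 0.2275]
tool_rot: [0.001, 0.99, 0.143, -0.001]
force: [0.5, -1.5, 0.3]
gripper_width: 1.002
t 10.5 p [0.5114 0.3041 0.2275] jaw -73.6 zax [-0.0015 -0.0028 -1.    ] F [ 0.5 -1.5  0.3] w 1.002 q [-1.44  0.7   1.32  1.73 -0.7   1.29 -1.25]
shift [0.002 0.008 1.551]
turn [ 0.026  0.026 -0.02 ]
turn [ 0.04  -0.041 35.98 ]
```

```bash
python3 -m pendant '1 0 0 1 0 0 0;1 0 0 1.8 0 0 0;1 0 0 2.5 0 0 0;1 0 0 3 0 0 0;1 0 0 3.22 0 0 0;1 0 0 3.22 0 0 0;1 0 0 3.22 0 0 0'; python3 plan.py .5115 .3035 .065 -73.5;  python3 - <<'E'
from h import *
a=grab('scene','s7')['color'];b=grab('top','t7')['color']
cv2.imwrite('pics/c7.png',np.hstack([cv2.resize(a[230:330,350:450],(400,400),interpolation=3),cv2.resize(b[140:240,120:220],(400,400),interpolation=3)]))
E
```

```text
time: 11.2
position: [0.5132, 0.3028, 0.0693]
tool_rot: [0.0, 0.99, 0.141, 0.001]
force: [-0.2, 0.0, -0.5]
gripper_width: 1.004
t 11.2 p [0.5132 0.3028 0.0693] jaw -73.8 zax [ 1.2e-03  1.0e-04 -1.0e+00] F [-0.2  0.  -0.5] w 1.004 q [-1.33  0.85  1.12  1.87 -0.9   1.04 -1.12]
shift [-0.029 -0.022  0.086]
turn [ 0.002 -0.013 -0.06 ]
turn [-2.100e-02 -4.000e-03  3.594e+01]
```

View pics/c7.png

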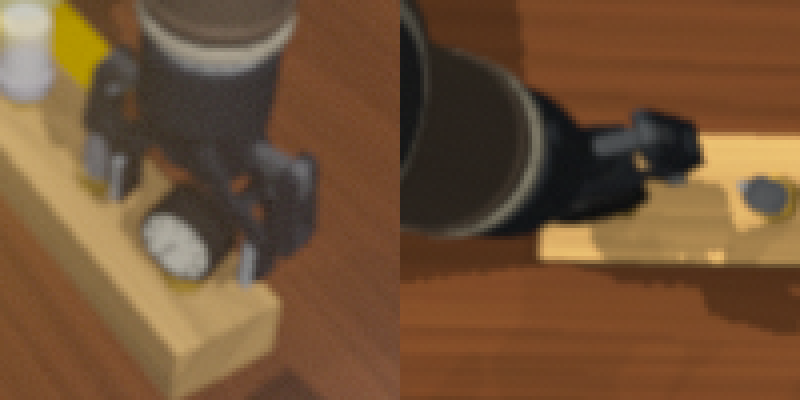

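```bash
python3 -m pendant '0.7 0 0 0 0 0 0;0.7 0 0 0 0 0 0;0.7 0 0 0 0 0 0;0.66 0 0 0 0 0 0;0.66 0 0 0 0 0 0;0.66 0 0 0 0 0 0'; python3 -m pendant '0.63 0 0 0 0 0 0;0.63 0 0 0 0 0 0;0.63 0 0 0 0 0 0'; python3 -m pendant '0.61 0 0 0 0 0 0;0.61 0 0 0 0 0 0;0.61 0 0 0 0 0 0'
```

```text
time: 11.9
position: [0.5123, 0.3036, 0.0683]
tool_rot: [0.0, 0.99, 0.142, -0.0]
force: [-0.1, 0.6, -0.3]
gripper_width: 0.659
time: 12.2
position: [0.5123, 0.3035, 0.0683]
tool_rot: [0.0, 0.99, 0.142, 0.0]
force: [-0.2, -1.1, -0.2]
gripper_width: 0.632
time: 12.5
position: [0.5124, 0.3035, 0.0684]
tool_rot: [0.0, 0.99, 0.142, 0.0]
force: [-0.7, -1.8, 2.6]
gripper_width: 0.613
```

```bash
python3 -m pendant '1 0 0 0 0 0 0;1 0 0 0 0 0 0;1 0 0 0 0 0 0;1 0 0 0 0 0 0;1 0 0 0 0 0 -1.6;1 0 0 0 0 0 -3.2;1 0 0 0 0 0 -4.8;1 0 0 0 0 0 -6.4;1 0 0 0 0 0 -8;1 0 0 0 0 0 -9.6';python3 plan.py .5123 .3035 .067 16.5; python3 -m pendant '1 0 0 0 0 0 -1.6;1 0 0 0 0 0 -3.2;1 0 0 0 0 0 -4.8;1 0 0 0 0 0 -6.4;1 0 0 0 0 0 -8.2;1 0 0 0 0 0 -8.2;1 0 0 0 0 0 -8.2'; python3 plan.py .5123 .3035 .067 16.5
```

```text
time: 13.5
position: [0.5122, 0.3037, 0.0683]
tool_rot: [-0.0, 0.845, 0.535, 0.0]
force: [-0.2, 0.6, 0.3]
gripper_width: 1.0
t 13.5 p [0.5122 0.3037 0.0683] jaw -25.38 zax [ 1.e-04  1.e-04 -1.e+00] F [-0.2  0.6  0.3] w 1.0 q [-1.24  0.74  0.93  1.86 -0.74  0.93 -0.41]
shift [-0.003  0.003  0.026]
turn [ 1.000e-03 -1.000e-03 -8.376e+00]
turn [-1.0000e-03 -1.0000e-03  2.7624e+01]
time: 14.2
position: [0.5123, 0.3036, 0.0684]
tool_rot: [-0.0, 0.608, 0.794, 0.0]
force: [-0.3, -0.1, -0.1]
gripper_width: 1.0
t 14.2 p [0.5123 0.3036 0.0684] jaw 15.05 zax [-2.e-04  5.e-04 -1.e+00] F [-0.3 -0.1 -0.1] w 1.0 q [-1.14  0.66  0.75  1.86 -0.58  0.86  0.16]
shift [-0.002 -0.001  0.027]
turn [-0.    -0.006 -0.291]
turn [-9.0000e-03  0.0000e+00  3.5709e+01]
```

```bash
python3 -m pendant '1 0 0 0.06 0 0 -0.29;1 0 0 0.06 0 0 -0.29;0.45 0 0 0.06 0 0 -0.29;0.45 0 0 0.06 0 0 -0.29;0.45 0 0 0.06 0 0 -0.29;0 0 0 0.06 0 0 -0.29;0 0 0 0.06 0 0 -0.29;0 0 0 0.06 0 0 -0.29;0 0 0 0.06 0 0 -0.29;0 0 0 0.06 0 0 -0.29';python3 plan.py .5123 .3035 .225 16.5;  python3 - <<'E'
from h import *
a=grab('scene','s8')['color'];b=grab('top','t8')['color']
cv2.imwrite('pics/c8.png',np.hstack([cv2.resize(a[230:330,350:450],(400,400),interpolation=3),cv2.resize(b[140:240,120:220],(400,400),interpolation=3)]))
E
```

```text
time: 15.2
position: [0.5124, 0.3037, 0.0655]
tool_rot: [-0.0, 0.597, 0.802, 0.0]
force: [-0.3, -0.3, 5.3]
gripper_width: 0.326
t 15.2 p [0.5124 0.3037 0.0655] jaw 16.74 zax [ 2.e-04  3.e-04 -1.e+00] F [-0.3 -0.3  5.3] w 0.326 q [-1.13  0.66  0.74  1.86 -0.58  0.85  0.19]
shift [-3.00e-03 -2.00e-03 -3.19e+00]
turn [ 0.003 -0.003  0.047]
turn [ 5.0000e-03  4.0000e-03 -3.5953e+01]
```

View pics/c8.png

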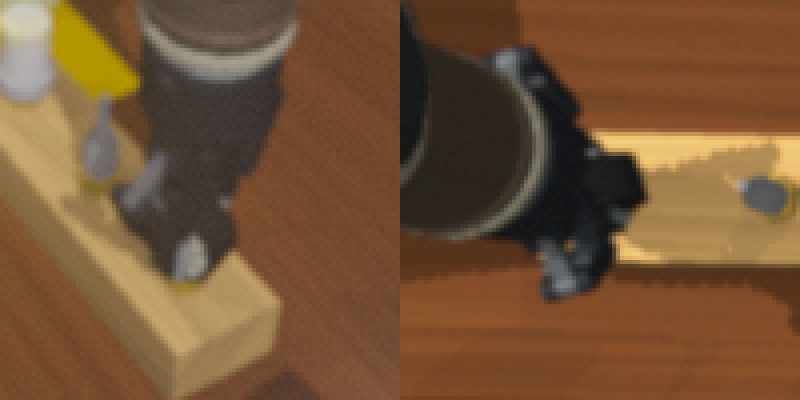

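```bash
python3 -m pendant '0 0 0 -0.2 0 0 0;0 0 0 -0.6 0 0 0;0 0 0 -1.2 0 0 0;0 0 0 -2 0 0 0;0 0 0 -2.8 0 0 0;0 0 0 -3.3 0 0 0;0 0 0 -3.3 0 0 0;0 0 0 -3.3 0 0 0';python3 plan.py .5532 -.1854 .23 16.5;  python3 - <<'E'
from h import *
a=grab('scene','s9')['color'];b=grab('top','t9')['color']
cv2.imwrite('pics/c9.png',np.hstack([cv2.resize(a[200:300,350:450],(400,400),interpolation=3),cv2.resize(b[140:240,120:220],(400,400),interpolation=3)]))
E
```

```text
time: 16.1
position: [0.5119, 0.3037, 0.2302]
tool_rot: [-0.0, 0.597, 0.803, 0.0]
force: [0.4, -0.2, -3.2]
gripper_width: 0.327
t 16.1 p [0.5119 0.3037 0.2302] jaw 16.75 zax [-2.e-04  5.e-04 -1.e+00] F [ 0.4 -0.2 -3.2] w 0.327 q [-1.25  0.47  0.9   1.72 -0.4   1.15  0.05]
shift [-9.605e+00 -2.029e+00 -1.000e-03]
turn [-0.001 -0.006  0.051]
turn [ 9.0000e-03 -2.0000e-03 -3.5949e+01]
```

View pics/c9.png

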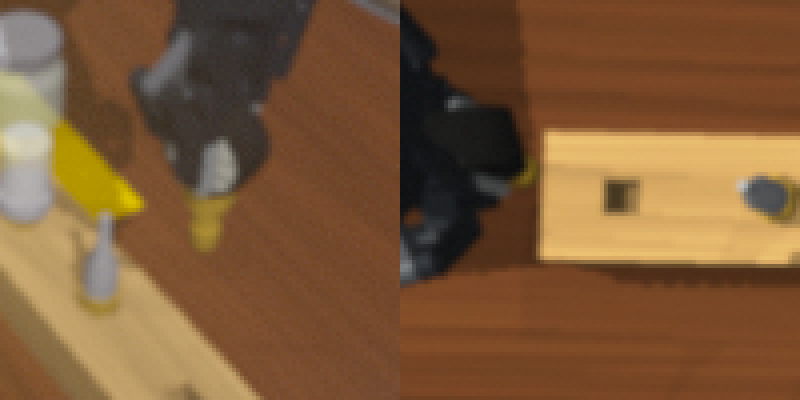

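```bash
python3 - <<'E'
from h import *
d=load('s9')
for z in(.1757,.2097,.2217): 
    u=proj(d,[.5121,.3037,z])[0];print(z,((u+.5-[350,200])*4).round(1))
E
python3 -m pendant '0 -9.6 -2.03 0 0 0 0;0 -9.6 -2.03 0 0 0 0;0 -9.6 -2.03 0 0 0 0;0 -9.6 -2.03 0 0 0 0;0 -9.6 -2.03 0 0 0 0;0 -9.6 -2.03 0 0 0 0;0 -9.6 -2.03 0 0 0 0;0 -9.6 -2.03 0 0 0 0;0 -9.6 -2.03 0 0 0 0;0 -9.6 -2.03 0 0 0 0'; python3 plan.py .5532 -.1854 .23 16.5
```

```text
0.1757 [204.9 244.6]
0.2097 [210.4 199.9]
0.2217 [212.4 183.7]
time: 17.2
position: [0.5522, -0.1881, 0.2289]
tool_rot: [-0.001, 0.597, 0.802, -0.001]
force: [0.9, 0.4, -1.7]
gripper_width: 0.325
t 17.2 p [ 0.5522 -0.1881  0.2289] jaw 16.64 zax [-2.3e-03 -5.0e-04 -1.0e+00] F [ 0.9  0.4 -1.7] w 0.325 q [-0.42  0.46  0.93  1.75 -0.4   1.14  0.92]
shift [ 0.046  0.035 -0.021]
turn [-0.027 -0.002  0.028]
turn [ 4.0000e-03 -4.2000e-02 -3.5972e+01]
```

Tip pixel matches the prediction (205,245), so the gauge is vertical and centred. I'll let it settle and look again.

```bash
python3 -m pendant '0 0 0 0 0 0 0;0 0 0 0 0 0 0;0 0 0 0 0 0 0;0 0 0 0 0 0 0'; python3 plan.py .5532 -.1854 .23 16.5;python3 - <<'E'
from h import *
a=grab('scene','s10')['color'];s=manip.read_state();print(s['position'])
cv2.imwrite('pics/c10.png',cv2.resize(a[120:200,250:330],(640,640),interpolation=3))
p=s['position']
for z in(p[2]-.0545,p[2]-.0205,.1436): 
    u=proj(load('s10'),[p[0],p[1],z])[0];print(z,((u+.5-[250,120])*8).round(1))
E
```

```text
time: 17.6
position: [0.5535, -0.1833, 0.2296]
tool_rot: [-0.001, 0.596, 0.803, 0.0]
force: [-0.2, -0.3, -2.8]
gripper_width: 0.319
t 17.6 p [ 0.5535 -0.1833  0.2296] jaw 16.88 zax [-1.1e-03  8.0e-04 -1.0e+00] F [-0.2 -0.3 -2.8] w 0.319 q [-0.43  0.46  0.93  1.75 -0.4   1.14  0.92]
shift [-0.039 -0.017 -0.008]
turn [-0.009 -0.013  0.077]
turn [ 2.0000e-02 -1.5000e-02 -3.5923e+01]
[ 0.55353045 -0.1834213   0.22983718]
0.1753371774434547 [326.3 352.3]
0.2093371774434547 [319.4 273.4]
0.1436 [332.5 423.7]
```

View pics/c10.png

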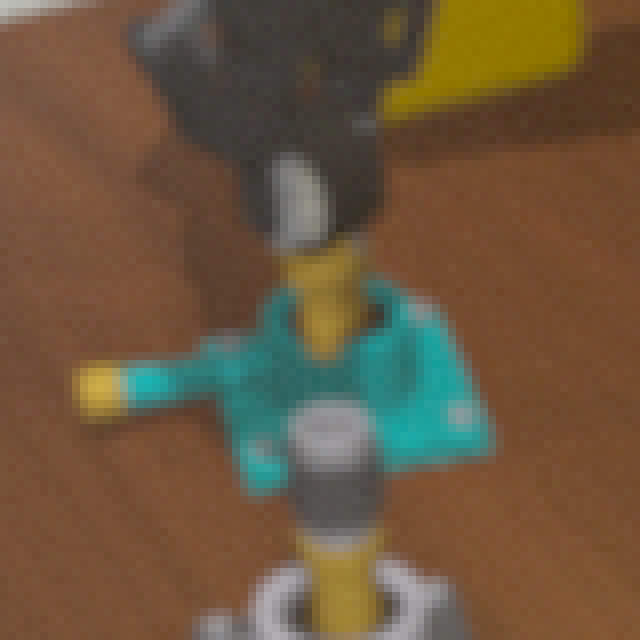

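```bash
python3 -m pendant '0 -0.04 -0.015 0 0 0 0;0 -0.04 -0.015 0 0 0 0;0 -0.04 -0.015 0 0 0 0;0 -0.04 -0.015 0 0 0 0'; python3 plan.py .5532 -.1854 .197 16.5
```

```text
time: 18.05
position: [0.5532, -0.1872, 0.2303]
tool_rot: [0.0, 0.597, 0.803, 0.0]
force: [0.1, 0.1, -2.0]
gripper_width: 0.324
t 18.05 p [ 0.5532 -0.1872  0.2303] jaw 16.75 zax [ 2.e-04  1.e-04 -1.e+00] F [ 0.1  0.1 -2. ] w 0.324 q [-0.42  0.46  0.93  1.74 -0.4   1.14  0.92]
shift [0.035 0.01  0.667]
turn [ 0.002 -0.     0.05 ]
turn [ 0.000e+00  4.000e-03 -3.595e+01]
```

```bash
python3 -m pendant '0 0.035 0.01 0.2 0 0 0;0 0.035 0.01 0.4 0 0 0;0 0.035 0.01 0.54 0 0 0;0 0.035 0.01 0.54 0 0 0;0 0.035 0.01 0.54 0 0 0;0 0.035 0.01 0.54 0 0 0';  python3 plan.py .5532 -.1854 .197 16.5
python3 - <<'E'
from h import *
a=grab('scene','s11')['color'];s=manip.read_state();print(s['position'])
cv2.imwrite('pics/c11.png',cv2.resize(a[140:200,260:320],(640,640),interpolation=3))
E
```

```text
time: 18.65
position: [0.5533, -0.1858, 0.2035]
tool_rot: [0.0, 0.597, 0.802, 0.0]
force: [-0.1, 0.2, -1.5]
gripper_width: 0.324
t 18.65 p [ 0.5533 -0.1858  0.2035] jaw 16.72 zax [ 4.e-04 -2.e-04 -1.e+00] F [-0.1  0.2 -1.5] w 0.324 q [-0.41  0.49  0.91  1.78 -0.43  1.09  0.94]
shift [ 0.008 -0.     0.13 ]
turn [0.004 0.004 0.045]
turn [-6.0000e-03  6.0000e-03 -3.5955e+01]
[ 0.5533571  -0.18578468  0.20359744]
```

View pics/c11.png

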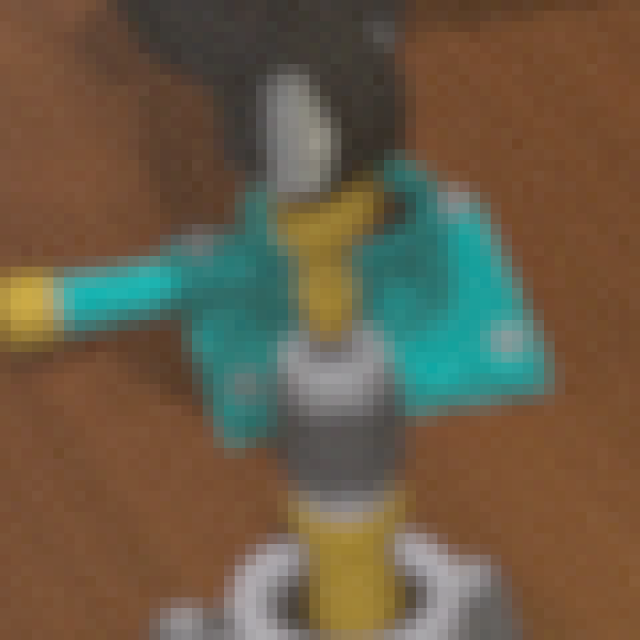

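```bash
python3 -m pendant '0 0.005 0 0.04 0 0 0;0 0.005 0 0.08 0 0 0;0 0.005 0 0.12 0 0 0;0 0.005 0 0.12 0 0 0'; python3 -m pendant '0 0 0 0.04 0 0 0;0 0 0 0.08 0 0 0;0 0 0 0.08 0 0 0'
```

```text
time: 19.1
position: [0.5529, -0.1852, 0.1969]
tool_rot: [-0.0, 0.597, 0.803, -0.0]
force: [0.0, -0.5, -2.3]
gripper_width: 0.324
time: 19.4
position: [0.5529, -0.1852, 0.1929]
tool_rot: [-0.0, 0.597, 0.803, -0.0]
force: [0.0, -0.1, -1.9]
gripper_width: 0.323
```

```bash
python3 -m pendant '0 0 0 0.04 0 0 0;0 0 0 0.08 0 0 0;0 0 0 0.08 0 0 0'; python3 -m pendant '0 0 0 0.04 0 0 0;0 0 0 0.08 0 0 0;0 0 0 0.08 0 0 0';python3 -m pendant '0 0 0 0.04 0 0 0;0 0 0 0.08 0 0 0;0 0 0 0.08 0 0 0'
```

```text
time: 19.7
position: [0.5529, -0.1852, 0.189]
tool_rot: [-0.0, 0.597, 0.802, -0.0]
force: [-2.1, 0.4, -2.6]
gripper_width: 0.32
time: 20.0
position: [0.5529, -0.1852, 0.1849]
tool_rot: [-0.0, 0.597, 0.802, -0.0]
force: [-1.4, -0.0, -1.8]
gripper_width: 0.324
time: 20.3
position: [0.5529, -0.1852, 0.181]
tool_rot: [-0.0, 0.597, 0.802, -0.0]
force: [-0.7, -0.0, -1.3]
gripper_width: 0.326
```

In the socket (lateral guide force only, tip about 126 mm high). Continuing down towards the valve.

```bash
python3 -m pendant '0 0 0 0.04 0 0 0;0 0 0 0.08 0 0 0;0 0 0 0.08 0 0 0'; python3 -m pendant '0 0 0 0.04 0 0 0;0 0 0 0.08 0 0 0;0 0 0 0.08 0 0 0';python3 -m pendant '0 0 0 0.03 0 0 0;0 0 0 0.06 0 0 0;0 0 0 0.06 0 0 0'
```

```text
time: 20.6
position: [0.5531, -0.1854, 0.1774]
tool_rot: [0.0, 0.597, 0.802, 0.0]
force: [-0.9, -0.1, 1.4]
gripper_width: 0.324
time: 20.9
position: [0.5533, -0.1855, 0.1734]
tool_rot: [0.0, 0.597, 0.802, 0.0]
force: [-0.8, -0.2, 2.6]
gripper_width: 0.322
time: 21.2
position: [0.5533, -0.1855, 0.1705]
tool_rot: [0.0, 0.597, 0.802, 0.0]
force: [-0.4, 0.6, 2.5]
gripper_width: 0.323
```

```bash
python3 -m pendant '0 0 0 0.04 0 0 0;0 0 0 0.08 0 0 0;0 0 0 0.08 0 0 0'; python3 -m pendant '0 0 0 0.03 0 0 0;0 0 0 0.06 0 0 0;0 0 0 0.06 0 0 0'; python3 -m pendant '0 0 0 0.02 0 0 0;0 0 0 0.03 0 0 0;0 0 0 0.03 0 0 0'
```

```text
time: 21.5
position: [0.5532, -0.1854, 0.1662]
tool_rot: [0.0, 0.597, 0.802, -0.0]
force: [-0.2, -0.1, 2.2]
gripper_width: 0.325
time: 21.8
position: [0.5532, -0.1854, 0.1631]
tool_rot: [0.0, 0.597, 0.802, -0.0]
force: [-0.1, -0.2, 2.6]
gripper_width: 0.326
time: 22.1
position: [0.5532, -0.1854, 0.1618]
tool_rot: [0.0, 0.597, 0.802, 0.0]
force: [-1.0, 0.2, 4.2]
gripper_width: 0.324
```

```bash
python3 -m pendant '0 0 0 0.02 0 0 0;0 0 0 0.03 0 0 0;0 0 0 0.03 0 0 0'; python3 -m pendant '0 0 0 0.02 0 0 0;0 0 0 0.02 0 0 0;0 0 0 0.02 0 0 0';python3 - <<'E'
from h import *
a=grab('scene','s12')['color']
cv2.imwrite('pics/c12.png',cv2.resize(a[140:200,260:320],(640,640),interpolation=3))
E
```

```text
time: 22.4
position: [0.5532, -0.1855, 0.161]
tool_rot: [0.0, 0.597, 0.802, 0.0]
force: [-2.6, 0.5, 11.1]
gripper_width: 0.328
time: 22.7
position: [0.5538, -0.1856, 0.1607]
tool_rot: [0.001, 0.597, 0.803, 0.001]
force: [-3.2, 1.5, 15.8]
gripper_width: 0.325
```

View pics/c12.png

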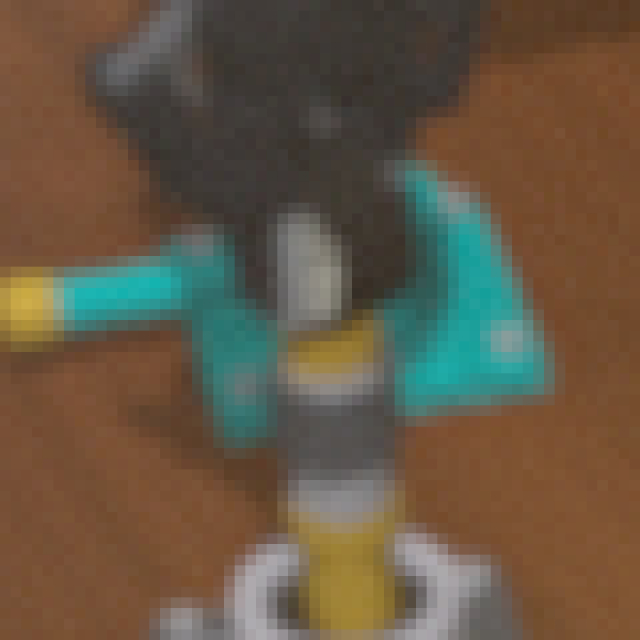

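The sleeve has sprung forward: it now starts just under the mouth, with bare tube below it at crop (340,500). I'll ease off, open and withdraw.

```bash
python3 -m pendant '0 0 0 -0.02 0 0 0;0 0 0 -0.02 0 0 0;1 0 0 -0.02 0 0 0;1 0 0 -0.02 0 0 0;1 0 0 -0.02 0 0 0;1 0 0 -0.02 0 0 0;1 0 0 -0.02 0 0 0;1 0 0 -0.02 0 0 0';python3 -m pendant '1 0 0 -0.5 0 0 0;1 0 0 -1 0 0 0;1 0 0 -2 0 0 0;1 0 0 -3 0 0 0;1 0 0 -3 0 0 0;1 0 0 -3 0 0 0;1 0 0 -3 0 0 0;1 0 0 -3 0 0 0'
python3 - <<'E'
from h import *
a=grab('scene','s13')['color'];b=grab('top','t13')['color']
cv2.imwrite('pics/c13.png',np.hstack([cv2.resize(a[130:210,250:330],(400,400),interpolation=3),cv2.resize(b[120:220,320:420],(400,400),interpolation=3)]))
d=load('s13')
for z in(.1436,.1836,.1436+.012):
    u=proj(d,[.5533,-.1855,z])[0];print(z,((u+.5-[250,130])*5).round(1))
E
```

```text
time: 23.55
position: [0.553, -0.1853, 0.1602]
tool_rot: [-0.0, 0.597, 0.802, -0.0]
force: [0.3, -0.6, -0.1]
gripper_width: 1.002
time: 24.35
position: [0.5525, -0.1849, 0.3089]
tool_rot: [-0.001, 0.597, 0.803, -0.001]
force: [-0.4, -0.0, 0.1]
gripper_width: 0.999
0.1436 [206.7 213.1]
0.1836 [201.8 156.6]
0.15560000000000002 [205.3 196.4]
```

View pics/c13.png

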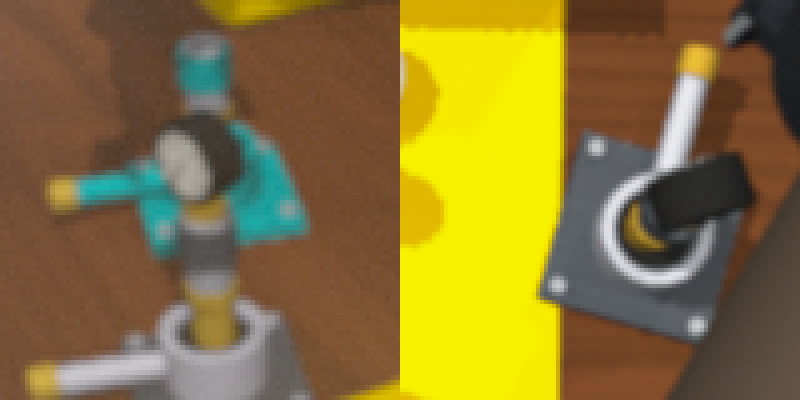

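View pics/s13.png

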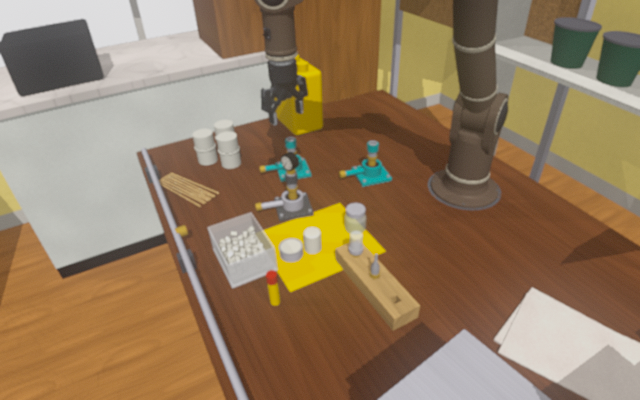

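```bash
python3 -c "
from cell import manip
print(manip.hand_in())"
```

```text
the job is handed in; nothing more can be done
None
```

The gauge is fitted to the coupler and the job is handed in, at about 24 s of the 72 s allowed. The hand-in reports no verdict, and the sleeve, valve and coupler values can't be read directly. The checks below therefore come from pictures, forces and measured positions.

**What I did:**
- **Coupler:** I gripped the sleeve from two directions at right angles. This centred the coupler and measured its axis at (0.553, -0.185).
- **Sleeve:** I drew it down to its stop, with the force never above about 15 N, and let go. A picture showed it staying back.
- **Gauge:** I centred on its rim, took it by the flat faces and lifted it from the rest. I then lowered the plug in small steps until the collar met the mouth at about 16 N and the sleeve sprang forward.
- **Release:** I eased off, opened the gripper and withdrew about 150 mm straight up.

**Last checks:**
- **Seating:** the gauge stayed in place after release, upright, with its head within about a pixel of where a fully home plug should put it.
- **Sleeve:** it is forward again, with bare tube visible below it.
- **Sideways offset:** the plug is about 7 mm from the holder's centre, against a limit of 16 mm.
- **Robot:** it was touching nothing, and the measured force was about 0 N.
- **Other things:** the water trap, the blow nozzle and the things on the table look unmoved in the last picture. I did not measure them.

No check failed. The one mismatch was the holder's centre, which the two cameras placed about 4 mm apart. I used the position from gripping the coupler instead.

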